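# Count out three bearing balls on a tilting pocket board

### The arm

A 6-joint arm with a two-finger parallel gripper is mounted at the origin on the work surface. World frame = base frame: x ahead of the robot, y to its left, z up, the work surface at z = 0. Lengths are in m, angles in degrees, forces in N, time in s.
With the tool pointing down it reaches from about 0.4 to 0.825 m from the base axis. Payload 7 kg.
Tool frame: the origin (TCP) lies midway between the tips of the shut fingers; the grasp point (between the pads) lies 19 mm behind it; x points along the fingers, z is the direction in which the jaws open and shut, and the axes are right-handed (so a half turn about x gives the same grasp; the last joint's range is limited). The gripper opens to 88 mm and grips with 3 to 60 N. Pads are 19 mm wide; open, the fingers measure 130 mm over their backs; the gripper's body (78 mm by 193 mm) begins 47 mm behind the grasp point.
Start: joints at [-48.696, 20.546, 0.682, 0, -70.136, -16.507], TCP at [0.283, -0.613, 0.192] pointing down, gripper open.
Joint ranges: [-176.03, 176.03], [-82.01, 121.73], [-58.28, 71.71], [-173.87, 95.51], [-174.79, -0.11], [-173.66, 173.66]. Speed limits (degrees/s): [136.94, 136.94, 172.46, 180, 180, 180].

### API

Orientations are given as [roll, pitch, yaw] about the fixed x, y, z axes, in that order (R = Rz(yaw) Ry(pitch) Rx(roll)).
In Python, from plant import get_state, capture, close_job gives the robot as it stands.
- The arm moves only by the tool play_rows, never from a script. Its argument "series" is one flat list of numbers, 4 for each row, row after row: the shift along the tool's x, y, z in m, then the turn about the tool's x in rad. In form: [tx, ty, tz, spin, tx, ty, tz, spin, ...]. A call has exactly 5 rows; each row shifts and turns the commanded pose from where the row before left it, along the tool's axes as they then stand; what a row does not reach is not made up. A row lasts 1/12 s, in which the tool goes at most 41.7 mm and 7.16 degrees, less where a joint would pass 70% of its speed; a pose out of reach is approached as far as the arm can. A call is refused whole if a number of a shift passes 0.0417 or a number of a turn 0.125, either way. A call with a gripper value outside its range is refused whole. "jaw" is the opening in per cent of the stroke, from 0 (shut) to 100 (fully open), set as the call begins (left out, the last holds). The fingers move at their own pace and stop on an object; "squeeze" is the grip in N (left out, the last holds). Time passes only in rows, so rows that do not move let the fingers close, or fill a call up. It gives the time, the measured TCP pose, the force and the opening at its end, in the units of the state.
- get_state(): the state, without advancing time (a new reading comes with each control period).
- capture(name): name is "scene" or "top"; returns a dict with "img" (420x560x3 uint8, blue, green, red), "K" (3x3 intrinsics, pixels), "world_from_camera" (4x4, takes a point from camera to world coordinates). Camera axes: x right, y down, z forward; pixel columns grow to the right and rows downward; lengths in m; the calibration is good to about 2 mm. A picture is of the moment at which its call begins. There is no depth.
- close_job(): hands the job in, once; it reports no verdict.
The state is a dict: "time_s": time; "joints": joint angles; "qd": joint speeds; "joint_torque": joint torques, N m; "tcp_pos": TCP position; "eef_rot": TCP orientation; "contact_force": force on the tool from outside, world axes, zero at the start; "moment": the same for the moment, N m; "gripper_width": finger opening in m.
Only numpy, scipy, OpenCV 4.12 (cv2) and the standard library are available. Lean on these libraries where they do the work, as an engineer would, in place of code of your own. Each camera call takes 0.05 s, during which the arm holds its last target.

### The job

On the counting board with the orange end, push the black end down so that the steel balls roll along the lanes and one ball drops into each of the three pockets, then push the orange end down again so that the two left-over balls roll back into the orange channel. Leave the board like that, orange end fully down with its three pockets full, and do not move the blue-ended board, which is already counted.

Things in the scene. Friction and masses are not known exactly. Their poses are not given: they have to be found in the camera images.
- orange_board (a joint): Tilt (rad) of the orange-ended counting board: 0 = channel end fully down (11.5 degrees below level, as it starts), 0.2 = level, 0.4 = pocket end fully down; hard stops at 0 and 0.4. The hinge is stiff (0.25 N m): the board stays where it is left, and about 3 N downward on an end pad moves it.
- orange_board_centre (a point): Orange-ended white counting board, 278 x 68 mm, pivoted like a see-saw on a grey stand 110 mm wide. Origin on the hinge axis at the middle, 50 mm above the table; x along the board to the pocket end, y the hinge axis, z square to its face (tilts with it). End walls reach z = 22 mm, side walls 18 mm. Three straight lanes, 18 mm wide, floor at z = 6 mm, run from x = -85 to 85 mm, with fins between them.
- orange_board_channel (a point): Middle of the channel's floor (62 mm from the hinge): the orange-painted start of the three lanes, 46 mm long, where all five balls start. Same axes as the board.
- orange_board_pocket0 (a point): Seat (centre of a seated ball) of the pocket at y = -21 mm, x = 76 mm, z = 7 mm on the board.
- orange_board_pocket2 (a point): The same for the pocket at y = 21 mm.
- orange_board_pocket1 (a point): The same for the middle pocket, y = 0. Each lane ends in one such black-floored pocket, 18 x 18 mm, 7 mm deep, holding one ball; further balls of that lane queue behind it. Two lanes have two balls, the middle one has one.
- orange_board_channel_pad (a point): Centre of the top face of the orange push pad beyond the channel end, 50 mm along the board x 68 mm across, 6 mm thick; 114 mm from the hinge, top face 8 mm above it square to the board. At this point the pad is 35 mm above the table when fully down, 80 mm when fully up. Same axes as the board.
- orange_board_pocket_pad (a point): The same on the black push pad beyond the pocket end of the orange-ended board: 80 mm above the table at the start, 35 mm when fully down.
- blue_board (a joint): Tilt (rad) of the blue-ended board, same meaning; it starts anywhere between 0 and 0.4.
- blue_board_centre (a point): Blue-ended counting board, otherwise of the same make and size, its three pockets already filled with brass balls: a bystander. Origin on the hinge axis at the middle, 50 mm above the table; x along the board to the pocket end, y the hinge axis, z square to its face (tilts with it).
- blue_board_channel_pad (a point): Centre of the top face of the blue board's blue push pad.
- ball0_center (a point): Centre of a loose steel bearing ball, 16 mm in diameter, 17 g; it starts in the channel of the orange-ended board. The five balls are alike.
- ball1_center (a point): Centre of a loose steel bearing ball, 16 mm in diameter, 17 g; it starts in the channel of the orange-ended board. The five balls are alike.
- ball2_center (a point): Centre of a loose steel bearing ball, 16 mm in diameter, 17 g; it starts in the channel of the orange-ended board. The five balls are alike.
- ball3_center (a point): Centre of a loose steel bearing ball, 16 mm in diameter, 17 g; it starts in the channel of the orange-ended board. The five balls are alike.
- ball4_center (a point): Centre of a loose steel bearing ball, 16 mm in diameter, 17 g; it starts in the channel of the orange-ended board. The five balls are alike.

How it is judged (in metres and radians):
On the way:
1. the orange-ended board is tipped to its pocket end and all three pockets hold a ball (value of joint orange_board above 0.27 rad and distance between any of ball0_center, ball1_center, ball2_center, ball3_center, ball4_center and orange_board_pocket0 below 0.008 m and distance between any of ball0_center, ball1_center, ball2_center, ball3_center, ball4_center and orange_board_pocket1 below 0.008 m and distance between any of ball0_center, ball1_center, ball2_center, ball3_center, ball4_center and orange_board_pocket2 below 0.008 m), for 0.2 s.
At the end, for the whole second after the job is handed in: The orange-ended board is tipped to its channel end (joint below 0.07 rad), each of its three pockets holds a ball (centre within 8 mm of the seat), and every other ball lies in the orange channel (centre within 36 mm of the middle of its floor) (value of joint orange_board below 0.07 rad and distance between any of ball0_center, ball1_center, ball2_center, ball3_center, ball4_center and orange_board_pocket0 below 0.008 m and distance between any of ball0_center, ball1_center, ball2_center, ball3_center, ball4_center and orange_board_pocket1 below 0.008 m and distance between any of ball0_center, ball1_center, ball2_center, ball3_center, ball4_center and orange_board_pocket2 below 0.008 m and (distance between ball0_center and orange_board_pocket0 below 0.008 m or distance between ball0_center and orange_board_pocket1 below 0.008 m or distance between ball0_center and orange_board_pocket2 below 0.008 m or distance between ball0_center and orange_board_channel below 0.036 m) and (distance between ball1_center and orange_board_pocket0 below 0.008 m or distance between ball1_center and orange_board_pocket1 below 0.008 m or distance between ball1_center and orange_board_pocket2 below 0.008 m or distance between ball1_center and orange_board_channel below 0.036 m) and (distance between ball2_center and orange_board_pocket0 below 0.008 m or distance between ball2_center and orange_board_pocket1 below 0.008 m or distance between ball2_center and orange_board_pocket2 below 0.008 m or distance between ball2_center and orange_board_channel below 0.036 m) and (distance between ball3_center and orange_board_pocket0 below 0.008 m or distance between ball3_center and orange_board_pocket1 below 0.008 m or distance between ball3_center and orange_board_pocket2 below 0.008 m or distance between ball3_center and orange_board_channel below 0.036 m) and (distance between ball4_center and orange_board_pocket0 below 0.008 m or distance between ball4_center and orange_board_pocket1 below 0.008 m or distance between ball4_center and orange_board_pocket2 below 0.008 m or distance between ball4_center and orange_board_channel below 0.036 m)); the robot touches nothing.
It fails at once if the blue-ended board is moved (its pad by more than 15 mm) (distance of blue_board_channel_pad from where it was at the start of the episode above 0.015 m).
It also fails if it takes over 40 s, if anything falls off the work surface, if the arm or the gripper's body presses on something with over 40 N, if the wrist force passes 120 N, or if a joint passes its speed limit or range.

## Working session

There is one attempt and no reset: what is moved stays moved. The work goes in short steps, Python scripts to look and compute and a tool call to move; the robot and the scene stay as the last step left them, time stands still between calls to the robot, and variables do not carry over. Pictures are saved under pics/ and viewed, and the job is handed in when it is done.

Besides the shell and the picture viewer there is one more tool, called after "Emit:" in YAML: its name, and indented under it one key for each argument. play_rows: Moves the arm, as the interface text tells. Its arguments: {"type":"object","properties":{"series":{"type":"array","items":{"type":"number"}},"jaw":{"type":"number"},"squeeze":{"type":"number"}},"required":["series"]}

```bash
mkdir -p pics; ls; python3 - <<'E'
from plant import *
import cv2,numpy as np,json
s=get_state();print({k:np.round(v,3).tolist() for k,v in s.items()})
for n in("scene","top"):
    c=capture(n);cv2.imwrite(f"pics/{n}0.png",c["img"]);print(np.round(c["K"],1).tolist(),np.round(c["world_from_camera"],3).tolist())
E
```

```text
pics
{'time_s': 0.0, 'joints': [-48.695, 20.591, 0.635, -0.02, -70.138, -16.507], 'qd': [-0.044, -0.023, 0.037, 0.055, 0.02, 0.085], 'joint_torque': [-0.001, -58.272, 29.306, 6.997, 0.007, -0.0], 'tcp_pos': [0.283, -0.612, 0.191], 'eef_rot': [5.366, 89.904, 120.157], 'contact_force': [-0.453, 0.385, 0.216], 'moment': [-0.059, -0.007, -0.009], 'gripper_width': 0.088}
[[393.0, 0.0, 274.1], [0.0, 393.0, 207.3], [0.0, 0.0, 1.0]] [[-0.314, 0.652, -0.69, 1.191], [0.95, 0.212, -0.231, 0.238], [-0.004, -0.728, -0.686, 0.784], [0.0, 0.0, 0.0, 1.0]]
[[429.7, 0.0, 278.5], [0.0, 429.7, 209.2], [0.0, 0.0, 1.0]] [[-0.004, -0.982, 0.188, 0.348], [-1.0, 0.006, 0.011, -0.003], [-0.012, -0.188, -0.982, 0.91], [0.0, 0.0, 0.0, 1.0]]
```

View pics/scene0.png

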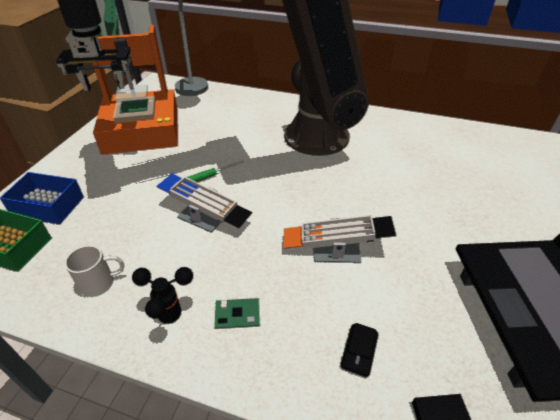

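View pics/top0.png

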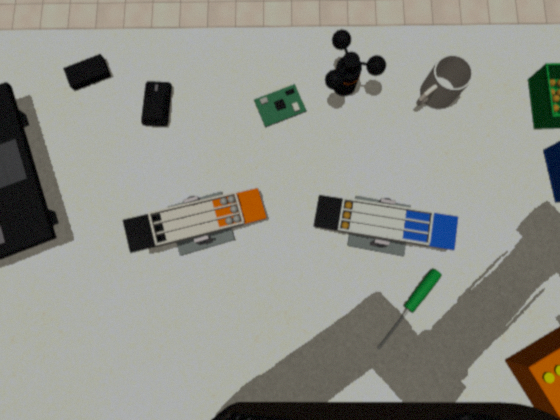

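The top view shows the orange pad at about (252,206), the black pad at about (138,233), and the blue board to the right at (320–458, 195–250). Next I measure both pads.

```bash
cat > h.py <<'E'
from plant import *
import cv2,numpy as np
def ray(c,p,z):
    K,T=c["K"],np.array(c["world_from_camera"])
    d=T[:3,:3]@np.linalg.inv(K)@np.array([p[0],p[1],1.]);o=T[:3,3]
    return o+d*(z-o[2])/d[2]
def blobs(m,lo=60):
    n,l,s,ce=cv2.connectedComponentsWithStats(m.astype(np.uint8),connectivity=4)
    return [(s[i,4],np.round(ce[i],1),cv2.minAreaRect(np.argwhere(l==i)[:,::-1].astype(np.float32))) for i in range(1,n) if s[i,4]>lo]
def snap(name,box,fn,sc):
    c=capture(name);x,y,w,h=box
    cv2.imwrite(fn,cv2.resize(c["img"][y:y+h,x:x+w],None,fx=sc,fy=sc,interpolation=cv2.INTER_CUBIC));return c
E
python3 - <<'E'
from h import *
c=snap("top",(105,170,190,100),"pics/t1.png",4)
hsv=cv2.cvtColor(c["img"],cv2.COLOR_BGR2HSV);H,S,V=cv2.split(hsv)
roi=np.zeros_like(H,bool);roi[175:260,110:285]=1
for nm,m in(("or",(H<25)&(S>180)&(V>120)),("bk",V<45)):
  for a,ce,r in blobs(m&roi):
    print(nm,a,ce,np.round(r[0],1),np.round(r[1],1),round(r[2],1),[np.round(ray(c,r[0],z),4).tolist() for z in (.035,.08)])
c2=capture("scene");hsv=cv2.cvtColor(c2["img"],cv2.COLOR_BGR2HSV);H,S,V=cv2.split(hsv)
roi=np.zeros_like(H,bool);roi[205:265,270:405]=1
for nm,m in(("or",(H<25)&(S>180)&(V>120)),("bk",V<45)):
  for a,ce,r in blobs(m&roi):
    print(nm,a,ce,np.round(r[1],1),[np.round(ray(c2,ce,z),4).tolist() for z in (.035,.08)])
E
```

```text
or 645 [251.4 205.6] [251.4 205.4] [30.9 21.3] 75.1 [[0.5235, 0.063, 0.035], [0.5145, 0.0596, 0.08]]
or 90 [222.9 211.3] [222.8 211.3] [ 6.3 14.1] 76.0 [[0.5114, 0.1223, 0.035], [0.503, 0.1158, 0.08]]
bk 764 [138.6 233.1] [138.5 233.1] [32.  24.3] 76.0 [[0.4667, 0.2953, 0.035], [0.4606, 0.2799, 0.08]]
or 316 [292.2 237.2] [19.3 17.2] [[0.5286, 0.0651, 0.035], [0.5683, 0.0755, 0.08]]
bk 351 [383.5 226.8] [19.9 18.6] [[0.4184, 0.2835, 0.035], [0.4648, 0.2808, 0.08]]
```

View pics/t1.png

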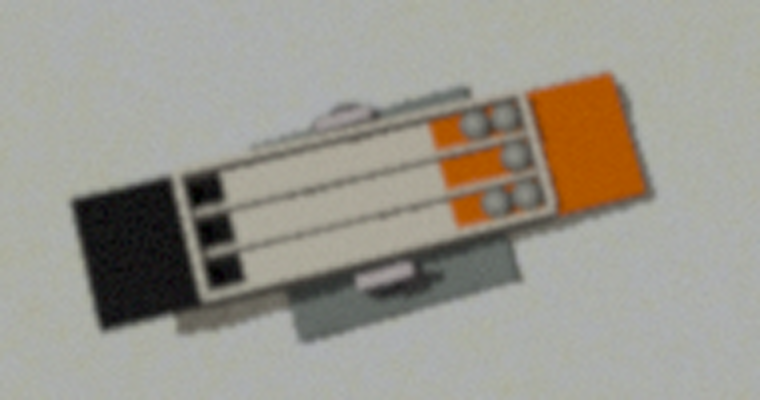

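```bash
python3 - <<'E'
from h import *
from scipy.spatial.transform import Rotation as R
s=get_state();M=R.from_euler('xyz',s["eef_rot"],degrees=True).as_matrix();print(np.round(M,3))
for n in("scene","top"):
    c=capture(n);T=np.linalg.inv(c["world_from_camera"])
    for P in (s["tcp_pos"],[*s["tcp_pos"][:2],0]):
        q=c["K"]@(T[:3,:3]@np.array(P)+T[:3,3]);print(n,q[:2]/q[2])
c=capture("scene");print([ray(c,p,0.0).round(3) for p in((98,145),(178,148),(178,95),(175,92),(205,175))])
cv2.imwrite("pics/s1.png",cv2.resize(c["img"][0:240,0:320],None,fx=2.4,fy=2.4))
u=np.array([-.279,.96,0]);print("board x in tool",M.T@u)
E
```

```text
[[-0.001 -0.908 -0.419]
 [ 0.001 -0.419  0.908]
 [-1.     0.     0.001]]
scene [107.67756959  98.23007731]
scene [123.98576512 149.09138378]
top [665.41112285 331.26100766]
top [583.26896617 322.68140813]
[array([ 0.29 , -0.714,  0.   ]), array([ 0.219, -0.437,  0.   ]), array([-0.125, -0.624,  0.   ]), array([-0.145, -0.649,  0.   ]), array([ 0.327, -0.283,  0.   ])]
board x in tool [ 0.0010247  -0.14933192  0.98850388]
```

View pics/s1.png

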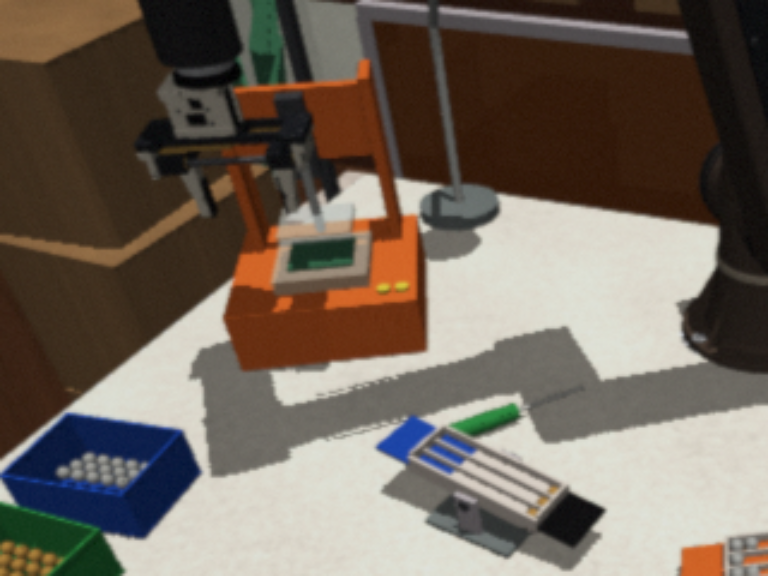

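The gripper hangs in front of the orange press, so I move outward first and then across above the boards, with the jaws shut.

Emit:
play_rows:
  series: [0, -0.038, 0.017, 0, 0, -0.038, 0.017, 0, 0, -0.038, 0.017, 0, 0, -0.038, 0.017, 0, 0, -0.038, 0.017, 0]
  jaw: 0
  squeeze: 10

```text
time_s: 0.77
tcp_pos: [0.4208, -0.4544, 0.1925]
eef_rot: [-141.6, 90.0, -26.9]
contact_force: [0.8, -0.7, 0.1]
gripper_width: 0.06
```

Emit:
play_rows:
  series: [0, -0.0173, 0.0327, 0, 0, -0.0173, 0.0327, 0, 0, -0.0173, 0.0327, 0, 0, -0.0173, 0.0327, 0, 0, -0.0173, 0.0327, 0]

```text
time_s: 1.18
tcp_pos: [0.4297, -0.2695, 0.1924]
eef_rot: [-125.4, 90.0, -10.6]
contact_force: [1.2, 0.7, -0.1]
gripper_width: 0.0262
```

Emit:
play_rows:
  series: [0, -0.0173, 0.0327, 0, 0, -0.0173, 0.0327, 0, 0, -0.0173, 0.0327, 0, 0, -0.0173, 0.0327, 0, 0, -0.0173, 0.0327, 0]

```text
time_s: 1.6
tcp_pos: [0.4396, -0.0848, 0.1928]
eef_rot: [-101.3, 89.9, 13.5]
contact_force: [1.1, -0.0, 0.0]
gripper_width: 0.0007
```

Emit:
play_rows:
  series: [0, -0.0173, 0.0327, 0, 0, -0.0173, 0.0327, 0, 0, -0.0173, 0.0327, 0, 0, -0.0173, 0.0327, 0, 0, -0.0173, 0.0327, 0]

```text
time_s: 2.02
tcp_pos: [0.4494, 0.1001, 0.1929]
eef_rot: [-80.0, 89.9, 34.8]
contact_force: [1.7, -0.4, -0.1]
gripper_width: 0.0007
```

Emit:
play_rows:
  series: [0, -0.0173, 0.0327, 0, 0, -0.0173, 0.0327, 0, 0, -0.0173, 0.0327, 0, 0, -0.0173, 0.0327, 0, 0, -0.0173, 0.0327, 0]

```text
time_s: 2.43
tcp_pos: [0.4594, 0.2849, 0.1927]
eef_rot: [-66.4, 90.0, 48.5]
contact_force: [0.5, 0.2, -0.5]
gripper_width: 0.0009
```

Emit:
play_rows:
  series: [0.022, 0, 0, 0, 0.022, 0, 0, 0, 0.022, 0, 0, 0, 0.016, 0, 0, 0, 0.008, 0, 0, 0]

```text
time_s: 2.85
tcp_pos: [0.4587, 0.2821, 0.1002]
eef_rot: [108.3, 89.8, -136.9]
contact_force: [0.1, -0.3, 0.9]
gripper_width: 0.0008
```

```bash
python3 - <<'E'
from h import *
a=capture("scene")["img"][170:290,250:430]
cv2.imwrite("pics/s2.png",cv2.resize(a,None,fx=4,fy=4,interpolation=cv2.INTER_CUBIC))
E
```

```text
(no output)
```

View pics/s2.png

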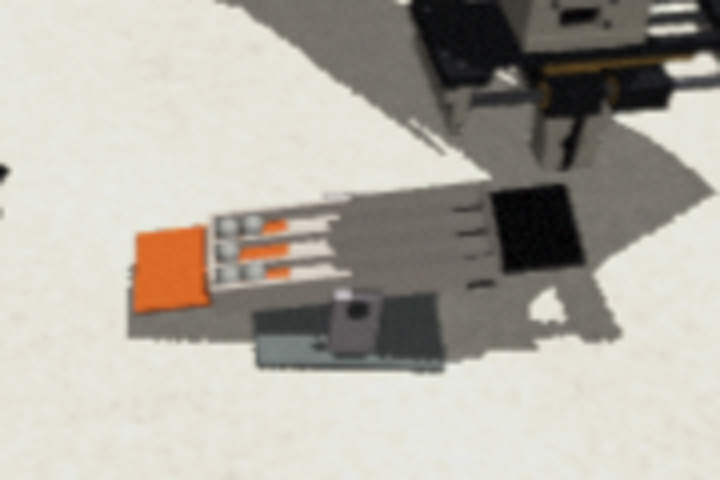

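```bash
python3 - <<'E'
from h import *
s=get_state()
for n in("scene","top"):
    c=capture(n);T=np.linalg.inv(c["world_from_camera"])
    for P in (s["tcp_pos"],[*s["tcp_pos"][:2],.08]):
        q=c["K"]@(T[:3,:3]@np.array(P)+T[:3,3]);print(n,P,q[:2]/q[2])
    if n=="scene":
      p=np.array([570/4+250-.5,165/4+170-.5]);print(ray(c,p,.1),ray(c,p,.12))
    else: cv2.imwrite("pics/t2.png",cv2.resize(c["img"][160:300,90:300],None,fx=3.5,fy=3.5))
E
```

```text
scene [0.45852436 0.28184589 0.09966179] [385.75115055 219.58127277]
scene [np.float64(0.4585243589460696), np.float64(0.2818458921243309), 0.08] [384.24437849 225.16312802]
[0.42230934 0.2930491  0.1       ] [0.44477549 0.29143832 0.12      ]
top [0.45852436 0.28184589 0.09966179] [134.04391551 232.81042646]
top [np.float64(0.4585243589460696), np.float64(0.2818458921243309), 0.08] [137.49061124 234.15858815]
```

View pics/t2.png

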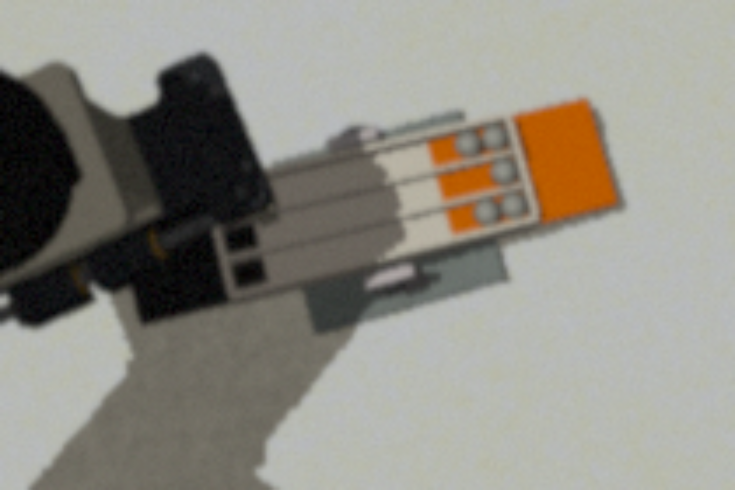

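```bash
python3 - <<'E'
from h import *
a=capture("scene")["img"][160:250,340:440]
a=np.clip(a.astype(float)*2,0,255).astype(np.uint8)
cv2.imwrite("pics/s3.png",cv2.resize(a,None,fx=6,fy=6,interpolation=cv2.INTER_CUBIC))
E
```

```text
(no output)
```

View pics/s3.png

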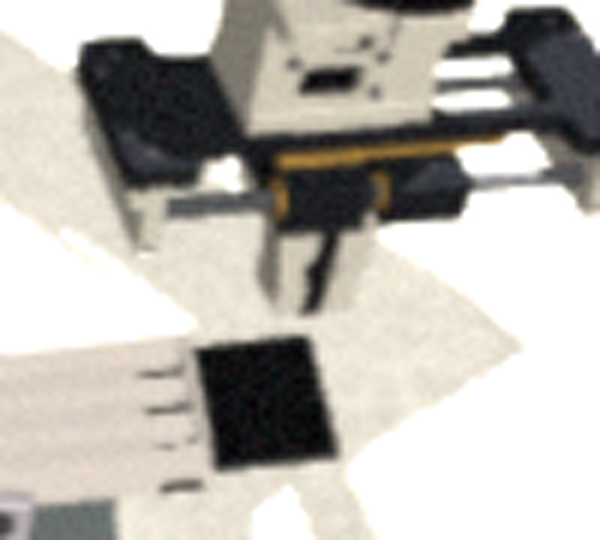

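Emit:
play_rows:
  series: [0.003, 0, 0, 0, 0.003, 0, 0, 0, 0.003, 0, 0, 0, 0.003, 0, 0, 0, 0.002, 0, 0, 0]

```text
time_s: 3.47
tcp_pos: [0.4596, 0.2828, 0.0881]
eef_rot: [20.9, 90.0, 135.7]
contact_force: [-1.0, -0.7, -0.3]
gripper_width: 0.0005
```

Emit:
play_rows:
  series: [0.002, 0, 0, 0, 0.002, 0, 0, 0, 0.002, 0, 0, 0, 0.002, 0, 0, 0, 0.002, 0, 0, 0]

```text
time_s: 3.88
tcp_pos: [0.4597, 0.2829, 0.0781]
eef_rot: [111.3, 90.0, -133.9]
contact_force: [-0.2, 0.6, -0.4]
gripper_width: 0.0003
```

```bash
python3 - <<'E'
from h import *
a=capture("scene")["img"][160:270,270:430]
a=np.clip(a.astype(float)*1.6,0,255).astype(np.uint8)
cv2.imwrite("pics/s4.png",cv2.resize(a,None,fx=5,fy=5,interpolation=cv2.INTER_CUBIC))
E
```

```text
(no output)
```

View pics/s4.png

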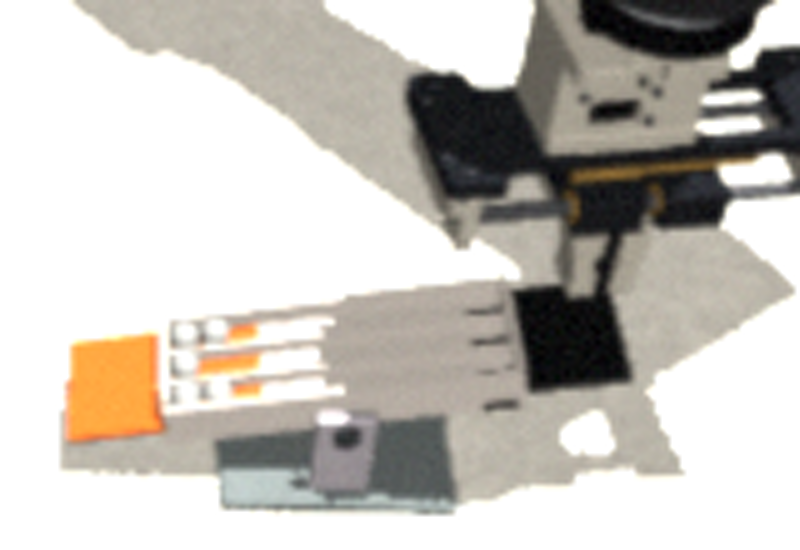

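```bash
python3 - <<'E'
from h import *
p=np.array([595/5+270-.5,293/5+160-.5])
c=capture("scene")
for z in(.078,.09,.1,.11): print(z,ray(c,p,z).round(4))
c=capture("top");a=np.clip(c["img"][190:290,60:220].astype(float)*2.2,0,255).astype(np.uint8)
cv2.imwrite("pics/t3.png",cv2.resize(a,None,fx=5,fy=5,interpolation=cv2.INTER_CUBIC))
T=np.linalg.inv(c["world_from_camera"]);s=get_state()
for h in (0,.02,.066,.1,.15):
    q=c["K"]@(T[:3,:3]@(np.array(s["tcp_pos"])+[0,0,h])+T[:3,3]);print(h,(q[:2]/q[2]-[60,190])*5)
E
```

```text
0.078 [0.4278 0.2892 0.078 ]
0.09 [0.4408 0.2884 0.09  ]
0.1 [0.4516 0.2876 0.1   ]
0.11 [0.4624 0.2869 0.11  ]
0 [386.65432231 218.533188  ]
0.02 [369.14106373 211.63639356]
0.066 [325.49809189 194.4496088 ]
0.1 [289.82960652 180.40321015]
0.15 [231.14066902 157.29126122]
```

View pics/t3.png

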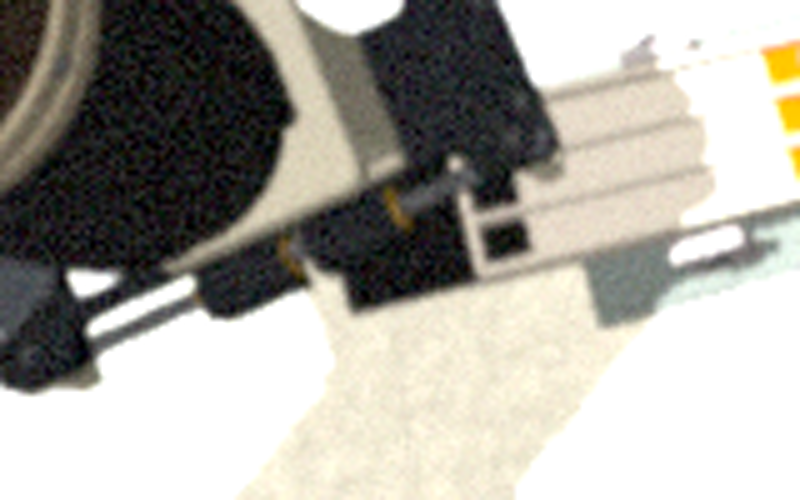

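Both views suggest the fingertips sit about 25–30 mm higher than the TCP reading, and there is still no contact. I'll keep descending in small steps until I feel contact.

Emit:
play_rows:
  series: [0.002, 0, 0, 0, 0.002, 0, 0, 0, 0.002, 0, 0, 0, 0.002, 0, 0, 0, 0.002, 0, 0, 0]

```text
time_s: 4.45
tcp_pos: [0.4597, 0.2829, 0.0681]
eef_rot: [122.8, 90.0, -122.4]
contact_force: [0.6, 0.3, -0.6]
gripper_width: 0.0005
```

```bash
python3 - <<'E'
from h import *
s=get_state();print(np.round(s["contact_force"],2),s["tcp_pos"])
a=capture("scene")["img"][160:270,270:430]
a=np.clip(a.astype(float)*1.6,0,255).astype(np.uint8)
cv2.imwrite("pics/s5.png",cv2.resize(a,None,fx=5,fy=5,interpolation=cv2.INTER_CUBIC))
E
```

```text
[ 0.61  0.31 -0.64] [0.4596795  0.2828773  0.06810434]
```

View pics/s5.png

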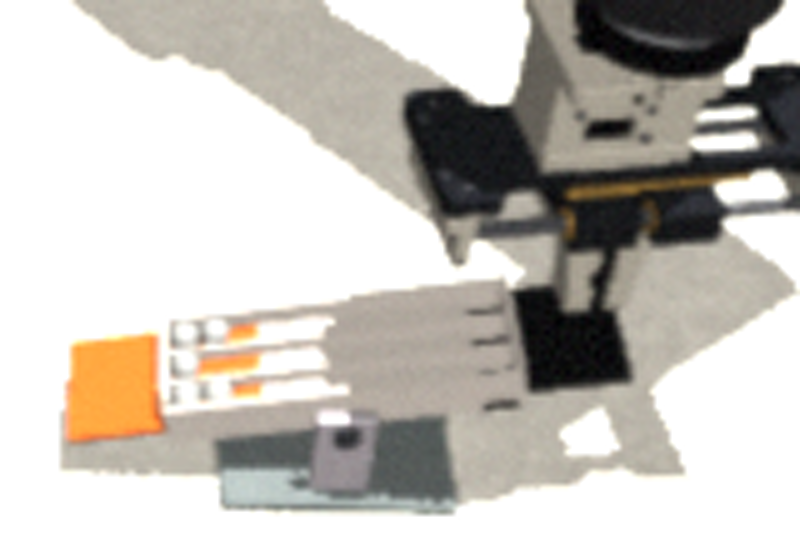

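Emit:
play_rows:
  series: [0.002, 0, 0, 0, 0.002, 0, 0, 0, 0.002, 0, 0, 0, 0.002, 0, 0, 0, 0.002, 0, 0, 0]

```text
time_s: 4.92
tcp_pos: [0.4597, 0.2829, 0.0581]
eef_rot: [107.8, 90.0, -137.4]
contact_force: [-0.2, -0.3, -0.3]
gripper_width: 0.0006
```

Emit:
play_rows:
  series: [0.001, 0, 0, 0, 0.001, 0, 0, 0, 0.001, 0, 0, 0, 0.001, 0, 0, 0, 0.001, 0, 0, 0]

```text
time_s: 5.33
tcp_pos: [0.4598, 0.2829, 0.0533]
eef_rot: [-75.3, 90.0, 39.5]
contact_force: [0.8, -0.2, 0.3]
gripper_width: 0.0009
```

Emit:
play_rows:
  series: [0.001, 0, 0, 0, 0.001, 0, 0, 0, 0.001, 0, 0, 0, 0.001, 0, 0, 0, 0.001, 0, 0, 0]

```text
time_s: 5.75
tcp_pos: [0.4598, 0.2831, 0.0485]
eef_rot: [-55.2, 90.0, 59.6]
contact_force: [-2.0, 0.8, 2.2]
gripper_width: 0.0004
```

```bash
python3 - <<'E'
from h import *
s=get_state();print(np.round(s["contact_force"],2),s["tcp_pos"])
a=capture("scene")["img"][160:270,270:430]
a=np.clip(a.astype(float)*1.6,0,255).astype(np.uint8)
cv2.imwrite("pics/s6.png",cv2.resize(a,None,fx=5,fy=5,interpolation=cv2.INTER_CUBIC))
E
```

```text
[-2.    0.84  2.22] [0.45979333 0.28314434 0.04850302]
```

View pics/s6.png

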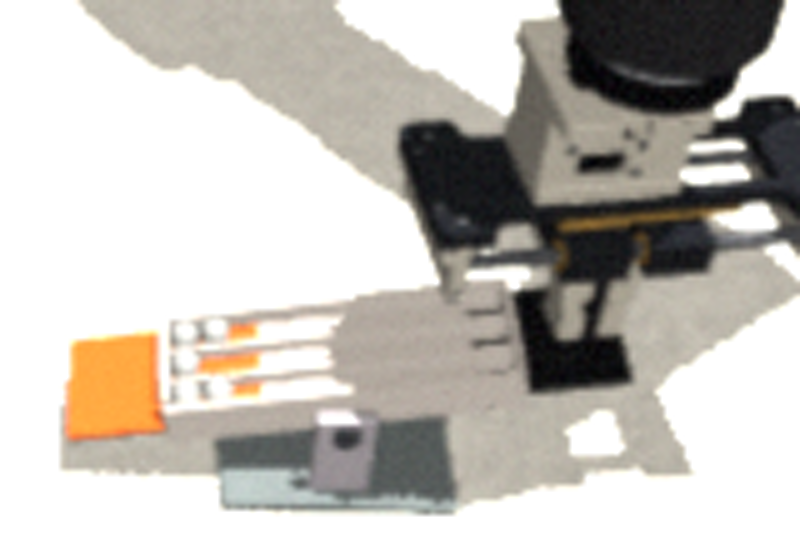

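Contact is now firm at about 3 N, with the fingertips in the middle of the black pad (crop 580,340), and the gripper body is clear of the board walls. I push down gradually.

Emit:
play_rows:
  series: [0.002, 0, 0, 0, 0.002, 0, 0, 0, 0.002, 0, 0, 0, 0.002, 0, 0, 0, 0.002, 0, 0, 0]

```text
time_s: 6.22
tcp_pos: [0.46, 0.2833, 0.0383]
eef_rot: [-69.7, 90.0, 45.1]
contact_force: [-0.7, 1.7, 2.5]
gripper_width: 0.0002
```

```bash
cat > look.py <<'E'
from h import *
import sys
s=get_state();print(s["time_s"],np.round(s["contact_force"],2),np.round(s["tcp_pos"],4))
a=capture("scene")["img"][160:270,270:430]
b=capture("top")["img"][160:270,90:290]
f=lambda a,k:cv2.resize(np.clip(a.astype(float)*1.5,0,255).astype(np.uint8),None,fx=k,fy=k,interpolation=cv2.INTER_CUBIC)
A=f(a,2.7);B=f(b,2.7);h=max(A.shape[0],B.shape[0])
im=np.zeros((600,560,3),np.uint8);im[:A.shape[0],:A.shape[1]]=A;im[300:300+B.shape[0],:B.shape[1]]=B
cv2.imwrite(f"pics/{sys.argv[1]}.png",im)
E
python3 look.py l1
```

```text
6.2167 [-0.71  1.73  2.47] [0.46   0.2833 0.0383]
```

View pics/l1.png

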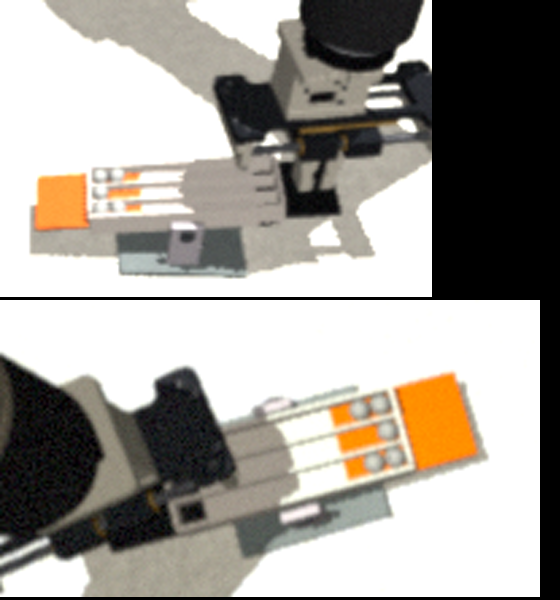

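Emit:
play_rows:
  series: [0.002, 0, 0, 0, 0.002, 0, 0, 0, 0.002, 0, 0, 0, 0.002, 0, 0, 0, 0.002, 0, 0, 0]

```text
time_s: 6.73
tcp_pos: [0.4598, 0.2831, 0.0282]
eef_rot: [-54.9, 90.0, 59.9]
contact_force: [-1.5, 1.6, 2.8]
gripper_width: 0.0005
```

Emit:
play_rows:
  series: [0.001, 0, 0, 0, 0.001, 0, 0, 0, 0.001, 0, 0, 0, 0.001, 0, 0, 0, 0.001, 0, 0, 0]

```text
time_s: 7.15
tcp_pos: [0.4597, 0.283, 0.0233]
eef_rot: [-39.0, 90.0, 75.8]
contact_force: [-1.0, 1.6, 2.6]
gripper_width: 0.0004
```

```bash
python3 look.py l2
```

```text
7.15 [-0.96  1.6   2.59] [0.4597 0.283  0.0233]
```

View pics/l2.png

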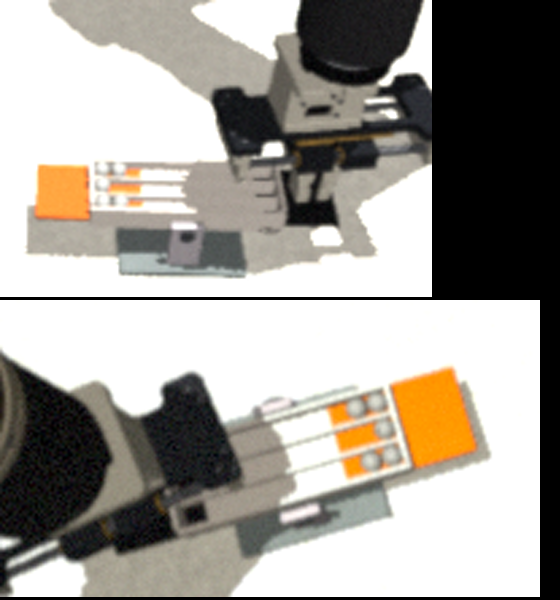

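Emit:
play_rows:
  series: [0.001, 0, 0, 0, 0.001, 0, 0, 0, 0.001, 0, 0, 0, 0.001, 0, 0, 0, 0.001, 0, 0, 0]

```text
time_s: 7.67
tcp_pos: [0.4596, 0.2829, 0.0183]
eef_rot: [87.3, 90.0, -157.9]
contact_force: [-1.5, 2.9, 3.1]
gripper_width: 0.0007
```

```bash
python3 look.py l3
```

```text
7.6667 [-1.46  2.87  3.15] [0.4596 0.2829 0.0183]
```

View pics/l3.png

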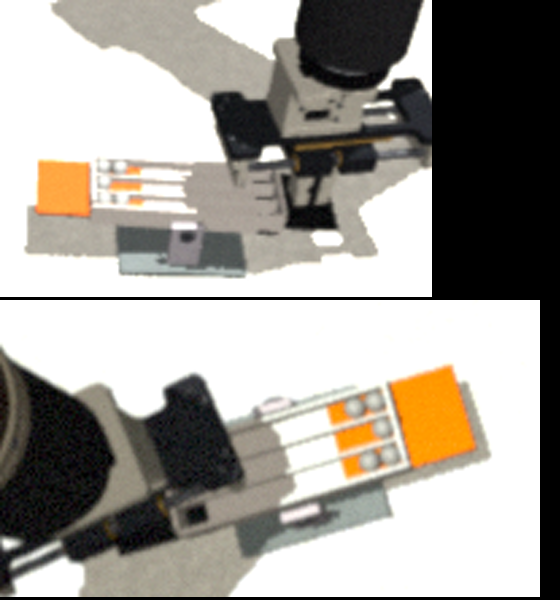

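Emit:
play_rows:
  series: [0.001, 0, 0, 0, 0.001, 0, 0, 0, 0.001, 0, 0, 0, 0.001, 0, 0, 0, 0.001, 0, 0, 0]

```text
time_s: 8.18
tcp_pos: [0.4596, 0.2829, 0.0132]
eef_rot: [103.9, 90.0, -141.4]
contact_force: [-1.4, 1.7, 2.0]
gripper_width: 0.0003
```

```bash
python3 look.py l4
```

```text
8.1833 [-1.43  1.72  1.97] [0.4596 0.2829 0.0132]
```

View pics/l4.png

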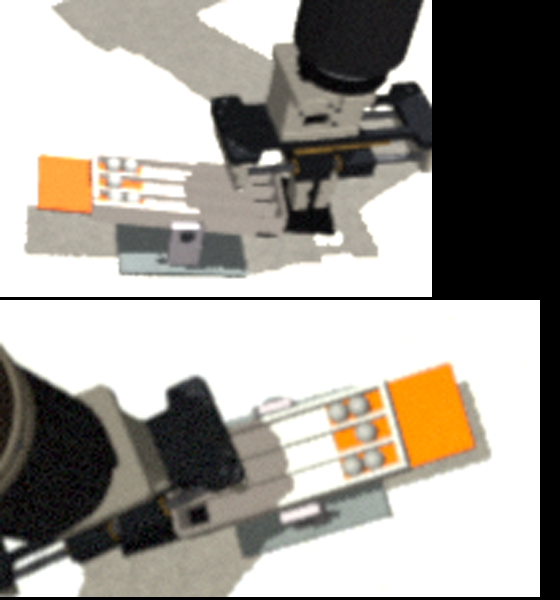

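```bash
cat > tilt.py <<'E'
from h import *
from scipy.optimize import brentq
def tilt(log=False):
    r={}
    for n,roi in(("top",(170,260,200,290)),("scene",(195,270,272,330))):
        c=capture(n);hsv=cv2.cvtColor(c["img"],cv2.COLOR_BGR2HSV);H,S,V=cv2.split(hsv)
        m=(H<25)&(S>180)&(V>120);q=np.zeros_like(m);q[roi[0]:roi[1],roi[2]:roi[3]]=1
        b=max(blobs(m&q,40),key=lambda b:b[0]);r[n]=(c,b[1])
    # height where both rays agree best
    zs=np.linspace(.02,.1,161);d=[np.linalg.norm(ray(*r["top"],z)-ray(*r["scene"],z)) for z in zs]
    z=zs[np.argmin(d)];print("orange pad z",z.round(4),"gap",min(d).round(4),ray(*r["top"],z).round(4),"tilt~",((z-.035)/.1135).round(3))
tilt()
E
python3 tilt.py
```

```text
orange pad z 0.0655 gap 0.0007 [0.5236 0.0654 0.0655] tilt~ 0.269
```

Emit:
play_rows:
  series: [0.001, 0, 0, 0, 0.001, 0, 0, 0, 0, 0, 0, 0, 0, 0, 0, 0, 0, 0, 0, 0]

```text
time_s: 8.8
tcp_pos: [0.4596, 0.2827, 0.0112]
eef_rot: [117.3, 90.0, -127.9]
contact_force: [0.0, 0.3, 1.8]
gripper_width: 0.0005
```

```bash
python3 look.py l5; python3 tilt.py
```

```text
8.8 [0.03 0.29 1.83] [0.4596 0.2827 0.0112]
orange pad z 0.067 gap 0.0007 [0.5235 0.0659 0.067 ] tilt~ 0.282
```

View pics/l5.png

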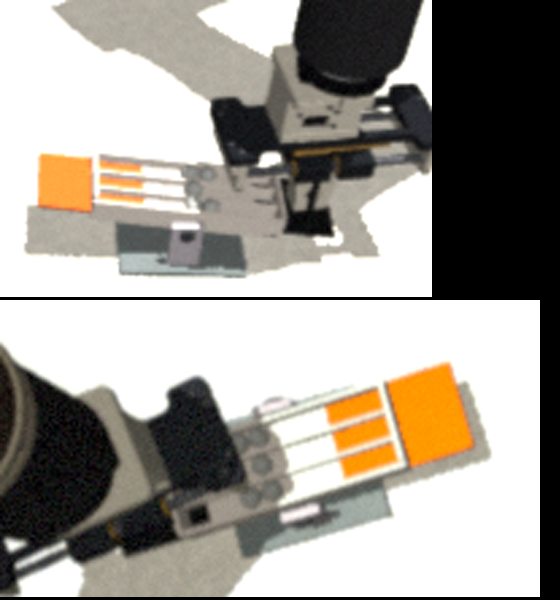

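The balls have rolled to about the hinge, at an estimated tilt of 0.28. I'll let them finish, then press a little deeper.

Emit:
play_rows:
  series: [0, 0, 0, 0, 0, 0, 0, 0, 0, 0, 0, 0, 0.001, 0, 0, 0, 0.001, 0, 0, 0]

```text
time_s: 9.42
tcp_pos: [0.4597, 0.2829, 0.0094]
eef_rot: [-112.3, 90.0, 2.5]
contact_force: [-0.9, -0.5, 0.6]
gripper_width: 0.0007
```

Emit:
play_rows:
  series: [0.001, 0, 0, 0, 0.001, 0, 0, 0, 0.001, 0, 0, 0, 0.001, 0, 0, 0, 0, 0, 0, 0]

```text
time_s: 9.83
tcp_pos: [0.4597, 0.2829, 0.0051]
eef_rot: [121.7, 90.0, -123.5]
contact_force: [0.6, -1.2, 0.4]
gripper_width: 0.0005
```

```bash
python3 look.py l6; python3 tilt.py
```

```text
9.8333 [ 0.57 -1.18  0.4 ] [0.4597 0.2829 0.0051]
orange pad z 0.074 gap 0.0007 [0.523  0.0671 0.074 ] tilt~ 0.344
```

View pics/l6.png

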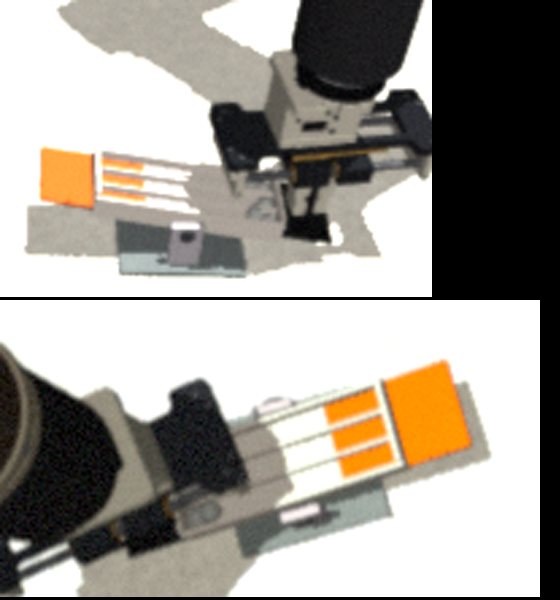

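Emit:
play_rows:
  series: [0.001, 0, 0, 0, 0.001, 0, 0, 0, 0.001, 0, 0, 0, 0, 0, 0, 0, 0, 0, 0, 0]

```text
time_s: 10.45
tcp_pos: [0.4598, 0.2829, 0.0028]
eef_rot: [-129.5, 90.0, -14.7]
contact_force: [-0.9, -1.3, 6.9]
gripper_width: 0.0004
```

Emit:
play_rows:
  series: [-0.01, 0, 0, 0, -0.02, 0, 0, 0, -0.03, 0, 0, 0, -0.035, 0, 0, 0, -0.035, 0, 0, 0]

```text
time_s: 10.87
tcp_pos: [0.4593, 0.2825, 0.134]
eef_rot: [111.5, 89.9, -133.7]
contact_force: [0.5, 0.6, 0.0]
gripper_width: 0.0003
```

Emit:
play_rows:
  series: [0, -0.006, -0.037, 0, 0, -0.006, -0.037, 0, 0, -0.006, -0.037, 0, 0, -0.006, -0.037, 0, 0, -0.006, -0.037, 0]

```text
time_s: 11.28
tcp_pos: [0.5653, 0.1263, 0.1332]
eef_rot: [-75.2, 89.9, 39.6]
contact_force: [1.0, 0.5, -0.4]
gripper_width: 0.0003
```

```bash
python3 look.py l7; python3 tilt.py; python3 - <<'E'
from h import *
snap("top",(105,170,190,100),"pics/t7.png",4)
E
```

```text
11.2833 [ 1.    0.52 -0.38] [0.5653 0.1263 0.1332]
orange pad z 0.0885 gap 0.0003 [0.5202 0.0661 0.0885] tilt~ 0.471
```

View pics/l7.png

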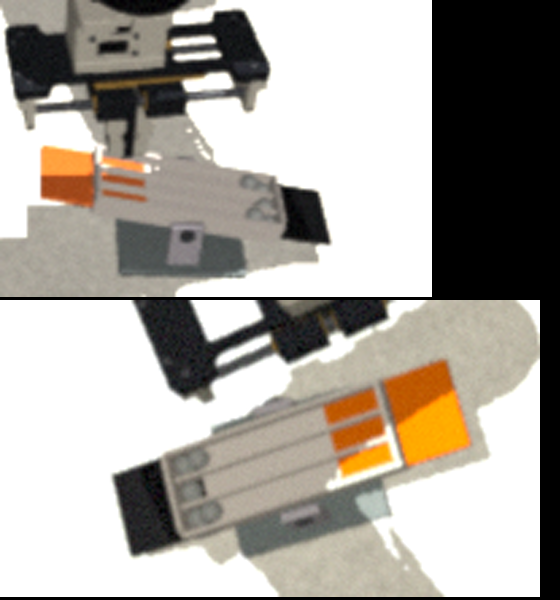

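View pics/t7.png

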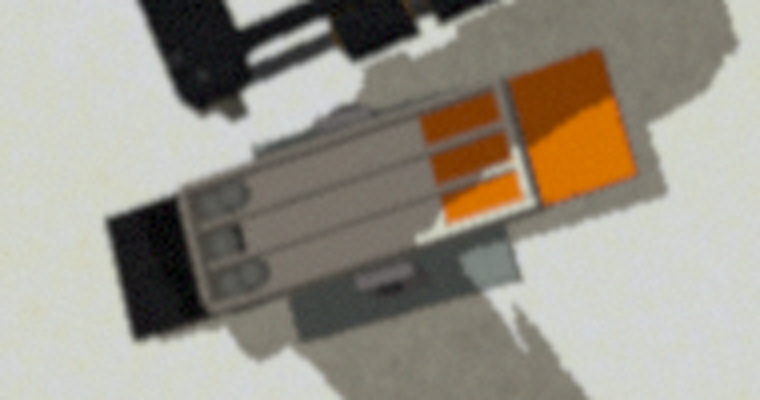

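The pockets each hold a ball, with one ball queued behind in each of the two outer lanes. The board is at its stop. The gripper body would come near the blue board at the orange pad, so I check joint 6 for room to turn 90°.

Emit:
play_rows:
  series: [0, 0.014, -0.0094, 0, 0, 0.014, -0.0094, 0, 0, 0.014, -0.0094, 0, 0, 0.014, -0.0094, 0, 0, 0.014, -0.0094, 0]

```text
time_s: 11.95
tcp_pos: [0.5193, 0.0544, 0.1326]
eef_rot: [-79.8, 90.0, 35.0]
contact_force: [-0.2, -0.3, 0.3]
gripper_width: 0.0001
```

```bash
python3 -c "
from h import *
s=get_state();print(np.round(s['joints'],1),np.round(s['tcp_pos'],4))"
```

```text
[ 27.5   9.  -23.4  -0.  -57.6 -92.7] [0.5193 0.0544 0.1326]
```

Emit:
play_rows:
  series: [0, 0, 0, 0.12, 0, 0, 0, 0.12, 0, 0, 0, 0.12, 0, 0, 0, 0.12, 0, 0, 0, 0.12]

```text
time_s: 12.37
tcp_pos: [0.52, 0.0546, 0.1327]
eef_rot: [-51.9, 90.0, 28.1]
contact_force: [0.1, 0.1, 0.1]
gripper_width: 0.0006
```

```bash
python3 -c "
from h import *
s=get_state();print(np.round(s['joints'],1),np.round(s['tcp_pos'],4))"
```

```text
[  27.5    9.   -23.3   -0.   -57.6 -127.4] [0.52   0.0546 0.1327]
```

Emit:
play_rows:
  series: [0, 0, 0, -0.11, 0, 0, 0, -0.11, 0, 0, 0, -0.11, 0, 0, 0, -0.11, 0, 0, 0, -0.11]

```text
time_s: 12.78
tcp_pos: [0.52, 0.0546, 0.1326]
eef_rot: [-75.1, 90.0, 37.2]
contact_force: [0.4, 0.1, -0.2]
gripper_width: 0.0004
```

Emit:
play_rows:
  series: [0, 0, 0, -0.11, 0, 0, 0, -0.11, 0, 0, 0, -0.11, 0, 0, 0, -0.11, 0, 0, 0, -0.11]

```text
time_s: 13.2
tcp_pos: [0.52, 0.0546, 0.1326]
eef_rot: [-109.4, 90.0, 34.3]
contact_force: [0.3, -0.1, -0.6]
gripper_width: 0.0007
```

Emit:
play_rows:
  series: [0, 0, 0, -0.11, 0, 0, 0, -0.11, 0, 0, 0, -0.11, 0, 0, 0, -0.11, 0, 0, 0, -0.11]

```text
time_s: 13.62
tcp_pos: [0.52, 0.0546, 0.1326]
eef_rot: [-139.4, 90.0, 35.8]
contact_force: [0.1, -0.1, -0.4]
gripper_width: 0.0008
```

Emit:
play_rows:
  series: [0.005, 0, 0, -0.11, 0.01, 0, 0, -0.11, 0.015, 0, 0, -0.11, 0.015, 0, 0, -0.11, 0.015, 0, 0, -0.11]

```text
time_s: 14.03
tcp_pos: [0.5202, 0.0547, 0.0723]
eef_rot: [-179.9, 89.9, 26.8]
contact_force: [0.4, 0.2, -0.1]
gripper_width: 0.0003
```

```bash
python3 look.py l8; python3 -c "
from h import *
s=get_state();print(np.round(s['joints'],1))
snap('scene',(230,150,200,120),'pics/s8.png',4)"
```

```text
14.0333 [ 0.38  0.19 -0.12] [0.5202 0.0547 0.0723]
[ 27.5  13.  -27.7  -0.  -49.5  -1. ]
```

View pics/l8.png

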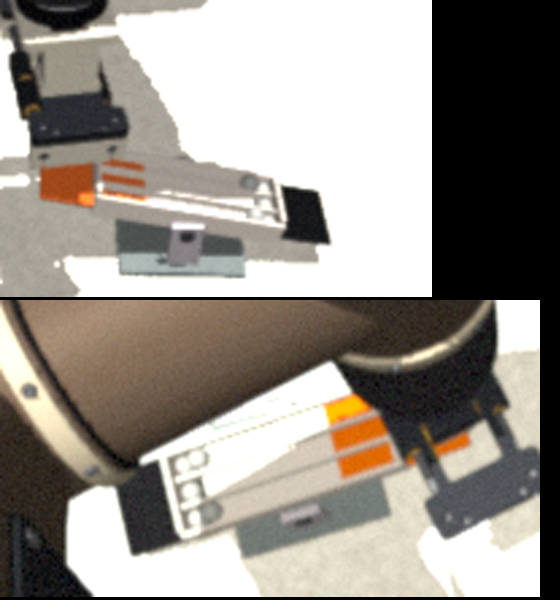

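View pics/s8.png

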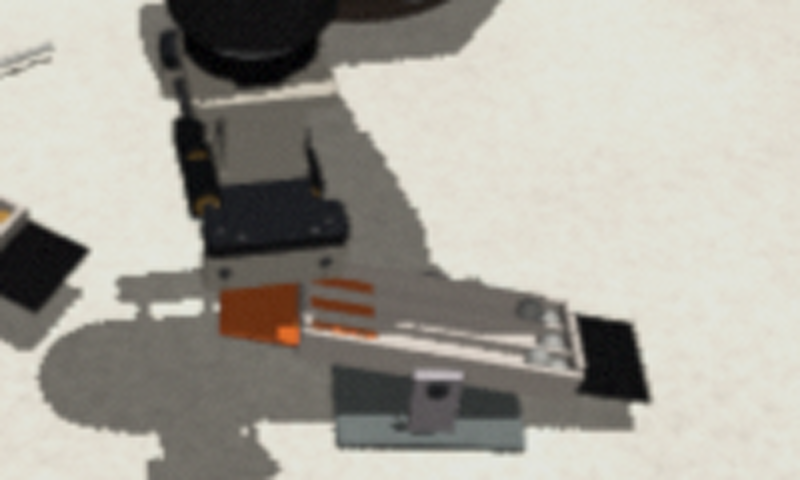

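The fingers now lie across the orange pad and the gripper is well clear of the blue board. I descend slowly.

Emit:
play_rows:
  series: [0.005, 0, 0, 0, 0.005, 0, 0, 0, 0.004, 0, 0, 0, 0.003, 0, 0, 0, 0.003, 0, 0, 0]

```text
time_s: 14.6
tcp_pos: [0.5207, 0.0555, 0.0523]
eef_rot: [178.0, 90.0, 24.5]
contact_force: [-0.1, 0.1, 0.5]
gripper_width: 0.0001
```

Emit:
play_rows:
  series: [0.002, 0, 0, 0, 0.002, 0, 0, 0, 0.002, 0, 0, 0, 0.002, 0, 0, 0, 0.002, 0, 0, 0]

```text
time_s: 15.02
tcp_pos: [0.521, 0.0555, 0.0424]
eef_rot: [159.7, 90.0, 6.2]
contact_force: [0.2, -0.9, 2.6]
gripper_width: 0.0004
```

```bash
python3 look.py l9
```

```text
15.0167 [ 0.22 -0.93  2.62] [0.521  0.0555 0.0424]
```

View pics/l9.png

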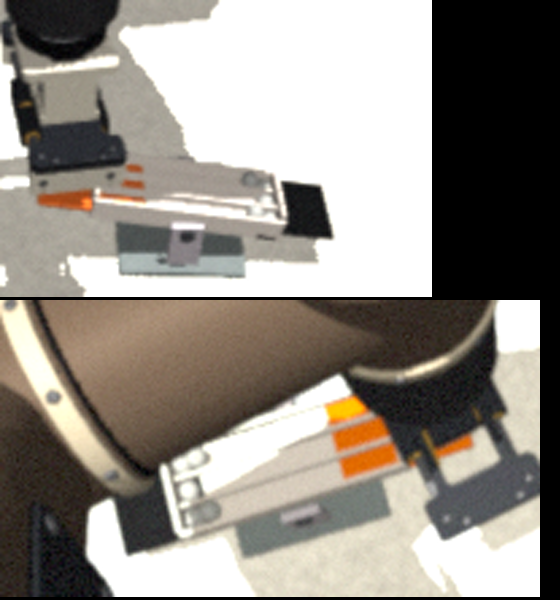

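Emit:
play_rows:
  series: [0.002, 0, 0, 0, 0.002, 0, 0, 0, 0.002, 0, 0, 0, 0.002, 0, 0, 0, 0.002, 0, 0, 0]

```text
time_s: 15.53
tcp_pos: [0.5208, 0.0555, 0.0322]
eef_rot: [141.0, 90.0, -12.5]
contact_force: [0.5, -1.5, 2.3]
gripper_width: 0.0002
```

Emit:
play_rows:
  series: [0.002, 0, 0, 0, 0.002, 0, 0, 0, 0.002, 0, 0, 0, 0.002, 0, 0, 0, 0.002, 0, 0, 0]

```text
time_s: 15.95
tcp_pos: [0.5207, 0.0555, 0.0221]
eef_rot: [17.0, 90.0, -136.6]
contact_force: [0.4, -3.1, 2.9]
gripper_width: 0.0004
```

Emit:
play_rows:
  series: [0.001, 0, 0, 0, 0.001, 0, 0, 0, 0.001, 0, 0, 0, 0.001, 0, 0, 0, 0.001, 0, 0, 0]

```text
time_s: 16.37
tcp_pos: [0.5206, 0.0555, 0.0173]
eef_rot: [-5.1, 90.0, -158.6]
contact_force: [0.9, -1.8, 2.3]
gripper_width: 0.0007
```

```bash
python3 look.py l10
```

```text
16.3667 [ 0.91 -1.82  2.28] [0.5206 0.0555 0.0173]
```

View pics/l10.png

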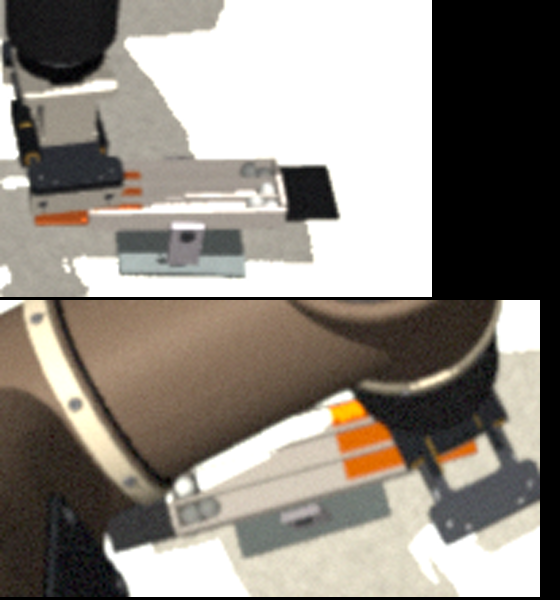

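Everything is as expected near level. I keep going slowly.

Emit:
play_rows:
  series: [0.001, 0, 0, 0, 0.001, 0, 0, 0, 0.001, 0, 0, 0, 0.001, 0, 0, 0, 0.001, 0, 0, 0]

```text
time_s: 16.88
tcp_pos: [0.5206, 0.0556, 0.0122]
eef_rot: [-63.4, 90.0, 143.1]
contact_force: [0.9, -0.9, 2.9]
gripper_width: 0.0005
```

Emit:
play_rows:
  series: [0.001, 0, 0, 0, 0.001, 0, 0, 0, 0, 0, 0, 0, 0, 0, 0, 0, 0, 0, 0, 0]

```text
time_s: 17.3
tcp_pos: [0.5206, 0.0556, 0.0102]
eef_rot: [-49.6, 90.0, 156.8]
contact_force: [-0.0, -0.6, 0.5]
gripper_width: 0.0006
```

Emit:
play_rows:
  series: [0, 0, 0, 0, 0, 0, 0, 0, 0, 0, 0, 0, 0.001, 0, 0, 0, 0.001, 0, 0, 0]

```text
time_s: 17.72
tcp_pos: [0.5207, 0.0556, 0.0084]
eef_rot: [-147.3, 90.0, 59.2]
contact_force: [-0.7, 1.0, 2.2]
gripper_width: 0.0009
```

```bash
python3 look.py l11
```

```text
17.7167 [-0.73  1.05  2.17] [0.5207 0.0556 0.0084]
```

View pics/l11.png

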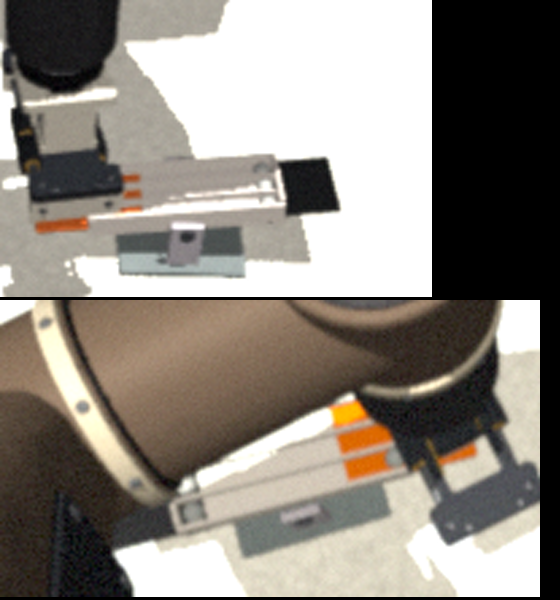

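The leftover balls are rolling back, with one visible at the channel end at (390,457). I press to the stop.

Emit:
play_rows:
  series: [0.001, 0, 0, 0, 0.001, 0, 0, 0, 0.001, 0, 0, 0, 0.001, 0, 0, 0, 0.001, 0, 0, 0]

```text
time_s: 18.23
tcp_pos: [0.5208, 0.0556, 0.0033]
eef_rot: [-178.6, 90.0, 27.8]
contact_force: [-0.5, 1.3, 2.3]
gripper_width: 0.0001
```

Emit:
play_rows:
  series: [0.001, 0, 0, 0, 0.001, 0, 0, 0, 0.001, 0, 0, 0, 0, 0, 0, 0, 0, 0, 0, 0]

```text
time_s: 18.65
tcp_pos: [0.5209, 0.0557, 0.0011]
eef_rot: [163.8, 90.0, 10.3]
contact_force: [-3.8, 1.6, 11.6]
gripper_width: 0.0003
```

```bash
python3 look.py l12
```

```text
18.65 [-3.8   1.62 11.65] [0.5209 0.0557 0.0011]
```

View pics/l12.png

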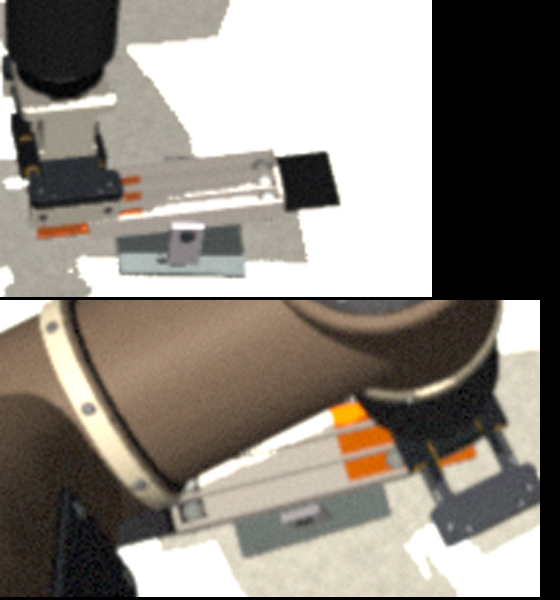

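The force rose to 11.6 N, so the board is at its stop. I lift and swing clear to check.

Emit:
play_rows:
  series: [-0.01, 0, 0, 0, -0.02, 0, 0, 0, -0.035, 0, 0, 0, -0.035, 0, 0, 0, -0.04, 0, 0, 0]

```text
time_s: 19.17
tcp_pos: [0.5195, 0.0548, 0.1412]
eef_rot: [-2.2, 89.8, -155.8]
contact_force: [0.4, 0.2, -0.8]
gripper_width: 0.0003
```

Emit:
play_rows:
  series: [-0.02, 0.036, 0, 0, -0.02, 0.036, 0, 0, -0.02, 0.036, 0, 0, -0.01, 0.036, 0, 0, 0, 0.036, 0, 0]

```text
time_s: 19.58
tcp_pos: [0.6027, -0.1074, 0.2141]
eef_rot: [151.3, 89.7, -2.2]
contact_force: [1.2, 1.6, 0.8]
gripper_width: 0.0005
```

```bash
python3 look.py l13; python3 tilt.py; python3 - <<'E'
from h import *
snap("top",(105,170,190,100),"pics/t13.png",4)
E
```

```text
19.5833 [1.17 1.56 0.76] [ 0.6027 -0.1074  0.2141]
orange pad z 0.022 gap 0.0193 [0.5208 0.044  0.022 ] tilt~ -0.115
```

View pics/l13.png

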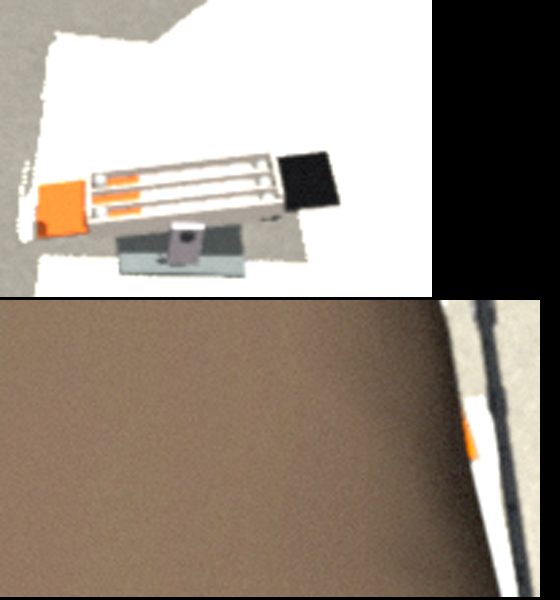

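View pics/t13.png

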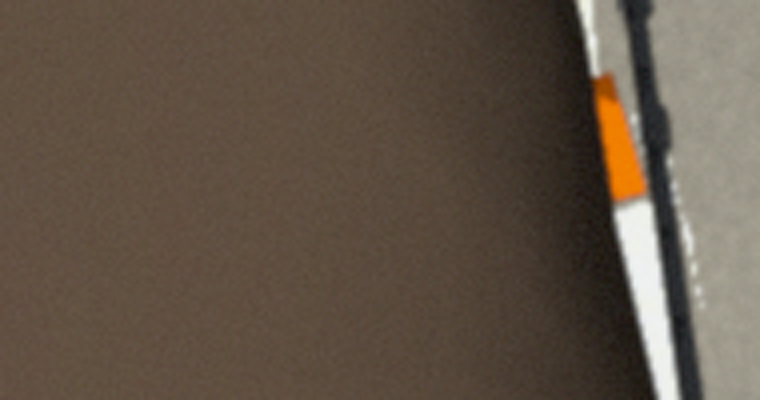

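```bash
python3 - <<'E'
from h import *
c=snap("scene",(270,195,140,80),"pics/s13.png",5.7)
a=cv2.imread("pics/scene0.png")
for im in(a,c["img"]):
    H,S,V=cv2.split(cv2.cvtColor(im,cv2.COLOR_BGR2HSV));q=np.zeros_like(H,bool);q[205:265,270:405]=1
    for nm,m in(("or",(H<25)&(S>160)&(V>70)),("bk",V<45)):
        b=max(blobs(m&q),key=lambda b:b[0]);print(nm,b[:2])
    q[:]=0;q[165:240,150:255]=1
    b=max(blobs((H>95)&(H<130)&(S>150)&q),key=lambda b:b[0]);print("blue",b[:2])
E
```

```text
or (np.int32(329), array([292.2, 237.2]))
bk (np.int32(351), array([383.5, 226.8]))
blue (np.int32(194), array([168.5, 182.3]))
or (np.int32(327), array([292.3, 237.2]))
bk (np.int32(343), array([383.6, 226.9]))
blue (np.int32(192), array([168.5, 182.3]))
```

View pics/s13.png

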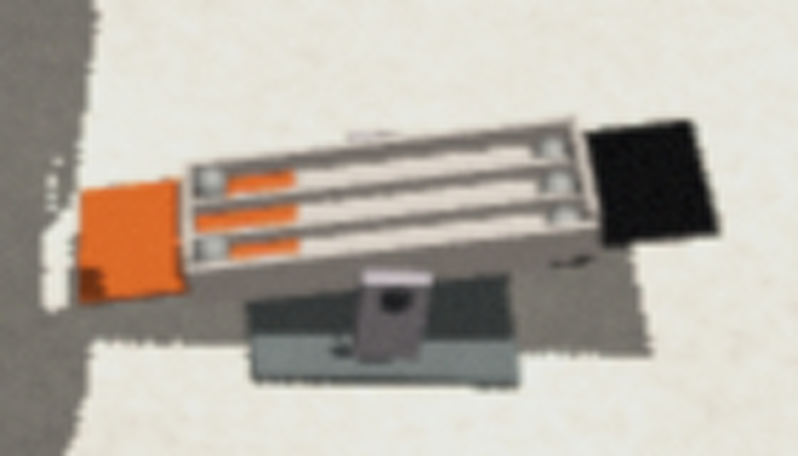

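The three pockets hold balls (crop 550,150; 558,182; 565,212). The two leftover balls sit at the channel end (crop 210,182 and 210,247). Both boards' pads are back at their starting pixels.

Emit:
play_rows:
  series: [0, 0, 0, 0, 0, 0, 0, 0, 0, 0, 0, 0, 0, 0, 0, 0, 0, 0, 0, 0]

```text
time_s: 20.3
tcp_pos: [0.6009, -0.1051, 0.2105]
eef_rot: [164.9, 90.0, 11.5]
contact_force: [-0.6, -0.2, 0.2]
gripper_width: 0.0005
```

```bash
python3 -c "
from h import *
s=get_state();print(s['time_s'],np.round(s['contact_force'],2),np.round(s['qd'],2));print(close_job())"
```

```text
20.3 [-0.63 -0.17  0.21] [-0.36  0.11  0.01 -0.02 -0.06 -0.  ]
the job is handed in; nothing more can be done
None
```

The job is done and handed in at 20.3 s. I pushed the black end down slowly to its stop with the shut fingers. One ball dropped into each of the three pockets, with a spare ball behind it in each outer lane. I then turned the gripper 90° to stay clear of the blue board and pushed the orange end down to its stop, where the vertical force rose to 11.6 N. After that I lifted away, and the arm touches nothing.

**Last checks (scene camera):**
- All three pockets are full, and the two spare balls lie at the closed end of the orange channel.
- The orange board's pads are within 0.1 px of where they started, so the orange end is fully down.
- The blue pad's centre is at the same pixel as at the start.

**Checks that failed or disagreed:**
- **Tool height:** contact came about 35 mm lower on the TCP reading than I expected. The fingertips also looked 25–30 mm higher in the scene camera than the reading says, so I went by force and pictures.
- **Tilt estimate:** my two-camera estimate gave 0.344 rad just before the last press, which ended on the stop. With the arm out of the way it then gave 0.47 rad, above the 0.40 rad stop, probably because shadow covered part of the pad. The last one was useless because the arm blocked the top view.

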